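Spread the heaped furniture feet and shut the drawer

ROBOT

A 7-joint arm with a two-finger parallel gripper is mounted at the origin on the work surface. World frame = base frame: x ahead of the robot, y to its left, z up, the work surface at z = 0. Lengths are in m, angles in rad, forces in N, time in s.
With the tool pointing down it reaches from about 0.425 to 0.925 m from the base axis. Payload 6.8 kg.
Tool frame: the origin (TCP) lies midway between the tips of the shut fingers; the grasp point (between the pads) lies 19 mm behind it (r.grip_depth is the distance from the TCP to the grasp point, in m); z points along the fingers, y is the line along which they close (so a half turn about z gives the same grasp; the last joint's range is limited). The gripper opens to 85 mm and grips with 20 to 120 N. Pads are 22 mm wide; open, the fingers measure 114 mm over their backs; the gripper's body (76 mm by 85 mm) begins 54 mm behind the grasp point. The pads swing forward as they close: fully open they stand 13 mm farther back than shut.
Start: joints at [-0.108, 0.477, 0.022, 1.555, -0.011, 1.109, -0.083], TCP at [0.675, 0, 0.231] pointing down, gripper open.
Joint ranges: [-2.96, 2.96], [-0.34, 2.1], [-1.41, 1.46], [0.24, 2.44], [-1.37, 4.51], [0.17, 1.92], [-2.96, 2.96]. Speed limits (rad/s): [2.39, 2.39, 3.14, 3.14, 3.14, 3.14, 3.14].

INTERFACE

Orientations are given as a rotation vector (axis times angle).
In Python, from bench import telemetry, grab_frame, calibration, order, silhouettes, r gives the robot as it stands.
- The arm moves only by the tool apply_moves, never from a script. Its argument "moves" is a list of rows, each a list of 7 numbers: the turn, a rotation vector about the tool's x, y, z scaled (see below), then the shift along the tool's x, y, z scaled (see below), then the opening, from -1 (shut) to 1 (fully open). A call has exactly 8 rows; each row shifts and turns the commanded pose from where the row before left it, along the tool's axes as they then stand; what a row does not reach is not made up. The controller multiplies each number of a shift by 1000 mm and each number of a turn by 6 degrees. A row lasts 1/12 s, in which the tool goes at most 41.7 mm and 7.16 degrees, less where a joint would pass 70% of its speed; a pose out of reach is approached as far as the arm can. A call with a number of a shift or a turn outside -1 to 1 is refused whole. A call with a gripper value outside its range is refused whole. The fingers move at their own pace and stop on an object; "grip_force" is the grip in N (left out, the last holds). Time passes only in rows, so rows that do not move let the fingers close, or fill a call up. It gives the time, the measured TCP pose, the force, the opening and the grip force at its end, in the units of the state.
- telemetry.get_obs(): the state, without advancing time (a new reading comes with each control period).
- grab_frame(name): name is "scene" or "side" or "wrist"; returns the picture (480x640x3 uint8, blue, green, red); there is no depth.
- calibration(name): a dict with "fx", "fy", "cx", "cy" (pixels), "world_from_camera" (4x4, takes a point from camera to world coordinates); the wrist camera has in their place "mount" (4x4, takes a point from camera to tool coordinates, whose origin is the TCP and whose axes are the flange's). Camera axes: x right, y down, z forward; pixel columns grow to the right and rows downward; lengths in m; the calibration is good to about 2 mm. The wrist camera is an equidistant fisheye: a pixel r from the principal point sees the ray r / f radians off the axis. A picture is of the moment at which its call begins: read the wrist's pose just before it. calibration takes no time and is no camera call.
- order.hand_in(): hands the job in; it is judged then, once.
Trained networks look in the newest picture that a camera, given by its name, has taken for a name from the list of things; names that differ only in an ending like _2 or _b are one class to them, and where a whole thing is asked for, a point or a joint stands for the part that bears it (a point fixed in the world has none). Each returns a list of dicts, best first, with "p" (0 to 1); they miss things now and then, are a little off and sometimes report something else, mostly with a low value. They report only what shows in the picture. A call takes as long as a camera call. They do not tell look-alikes from the thing itself.
- silhouettes(thing, camera): "mask" (480x640 bool, what is visible of it) and "extent" ([centre column, centre row, width, height] in pixels, round what is visible of it).
The state is a dict: "clock": time; "joints": joint angles; "qvel": joint speeds; "tau": joint torques, N m; "tcp_pos": TCP position; "orientation": TCP orientation; "contact_force": force on the tool from outside, world axes, zero at the start; "moment": the same for the moment, N m; "grip_width": finger opening in m; "gripper_force": force on a finger pad.
Only numpy, scipy, OpenCV 4.12 (cv2) and the standard library are available. Lean on these libraries where they do the work, as an engineer would, in place of code of your own. Each camera call takes 0.05 s, during which the arm holds its last target. There are 200 camera calls.

TASK

The turned wooden furniture feet have been heaped in one spot of the open drawer, so it cannot be shut. Spread them evenly over the whole drawer floor, one by each of the four corners and the last between them, all standing upright on their wide ends in a single layer with a clear finger's width between any two, then push the drawer fully shut with them still spread out like that. Leave the jar, the hammer and the tin where they are.

Things in the scene. Friction and masses are not known exactly. Their poses are not given: they have to be found in the camera images.
- foot1: one of five alike pale turned wooden furniture feet, 66 mm high, about 90 g: a round base 60 mm across and 22 mm thick with a plain round stem 40 mm across above it (from 22 to 66 mm). Origin: centre of its underside; z points up along the stem. At the start four stand close together on the drawer floor and one stands on top of their stems
- foot2: one of five alike pale turned wooden furniture feet, 66 mm high, about 90 g: a round base 60 mm across and 22 mm thick with a plain round stem 40 mm across above it (from 22 to 66 mm). Origin: centre of its underside; z points up along the stem. At the start four stand close together on the drawer floor and one stands on top of their stems
- foot3: one of five alike pale turned wooden furniture feet, 66 mm high, about 90 g: a round base 60 mm across and 22 mm thick with a plain round stem 40 mm across above it (from 22 to 66 mm). Origin: centre of its underside; z points up along the stem. At the start four stand close together on the drawer floor and one stands on top of their stems
- foot4: one of five alike pale turned wooden furniture feet, 66 mm high, about 90 g: a round base 60 mm across and 22 mm thick with a plain round stem 40 mm across above it (from 22 to 66 mm). Origin: centre of its underside; z points up along the stem. At the start four stand close together on the drawer floor and one stands on top of their stems
- foot5: one of five alike pale turned wooden furniture feet, 66 mm high, about 90 g: a round base 60 mm across and 22 mm thick with a plain round stem 40 mm across above it (from 22 to 66 mm). Origin: centre of its underside; z points up along the stem. At the start four stand close together on the drawer floor and one stands on top of their stems
- drawer (a joint): how far the drawer has been pushed in, in m: 0 fully open (pulled out towards the robot), 0.21 fully shut; it slides straight along x of drawer_floor and stays where it is left (about 3 N to move)
- drawer_floor (a point): centre of the drawer's grey inner floor, on its upper surface, about 16 mm above the table; moves with the drawer. x points into the unit (the shutting direction), y to the left, z up. The floor measures 200 mm along x and 300 mm along y; side and back walls rise 28 mm above it (6 mm thick); the front panel rises 75 mm above it
- drawer_front (a point): centre of the outer face of the drawer's brown wooden front panel, 52 mm above the table; same axes as drawer_floor. The panel is 340 mm wide (y), 18 mm thick and reaches from 5 to 91 mm above the table; a dark round wooden knob, 30 mm across, stands out 26 mm from this point towards the robot
- corner_front_left (a point): front-left inner corner of the drawer floor as the robot sees it (front = by the front panel); moves with the drawer
- corner_front_right (a point): front-right inner corner of the drawer floor as the robot sees it (front = by the front panel); moves with the drawer
- corner_back_left (a point): back-left inner corner of the drawer floor as the robot sees it (front = by the front panel); moves with the drawer
- corner_back_right (a point): back-right inner corner of the drawer floor as the robot sees it (front = by the front panel); moves with the drawer
- unit: the fixed white drawer unit on the bench, 220 mm deep (x), 340 mm wide (y), 100 mm high, with its single drawer. Origin on the table under it, 108 mm behind its front edge and centred in width; x points away from the robot side, y to the left. The opening is 84 mm high, from 8 to 92 mm above the table
- jar: amber glass jar with a red cap, 68 mm across, 110 mm high, standing on the table left of the drawer; origin: centre of its underside; a bystander
- hammer: hammer, 260 mm long, lying on the table right of the drawer; origin at the middle of its length, underside; a bystander
- tin: tin with a green label, 72 mm across, 70 mm high, standing on the table left of the unit; origin: centre of its underside; a bystander
Not all that is in view belongs to the job. What is shaped like the foot3 but pink or red is not meant.

How it is judged:
On the way, in this order (a step that is already met when the one before it is completed fails the run):
1. the five feet stand spread in a single layer over the whole drawer floor (z of foot1 in the frame of drawer_floor between -0.006 and 0.008 m and x of foot1 in the frame of drawer_floor between -0.1 and 0.1 m and y of foot1 in the frame of drawer_floor between -0.15 and 0.15 m and angle between each of foot1, foot2, foot3, foot4, foot5's own z axis and vertical below 0.15 rad and z of foot2 in the frame of drawer_floor between -0.006 and 0.008 m and x of foot2 in the frame of drawer_floor between -0.1 and 0.1 m and y of foot2 in the frame of drawer_floor between -0.15 and 0.15 m and z of foot3 in the frame of drawer_floor between -0.006 and 0.008 m and x of foot3 in the frame of drawer_floor between -0.1 and 0.1 m and y of foot3 in the frame of drawer_floor between -0.15 and 0.15 m and z of foot4 in the frame of drawer_floor between -0.006 and 0.008 m and x of foot4 in the frame of drawer_floor between -0.1 and 0.1 m and y of foot4 in the frame of drawer_floor between -0.15 and 0.15 m and z of foot5 in the frame of drawer_floor between -0.006 and 0.008 m and x of foot5 in the frame of drawer_floor between -0.1 and 0.1 m and y of foot5 in the frame of drawer_floor between -0.15 and 0.15 m and horizontal distance between foot1 and foot2 above 0.07 m and horizontal distance between each of foot1, foot2 and foot3 above 0.07 m and horizontal distance between each of foot1, foot2, foot3 and foot4 above 0.07 m and horizontal distance between each of foot1, foot2, foot3, foot4 and foot5 above 0.07 m and horizontal distance between any of foot1, foot2, foot3, foot4, foot5 and corner_front_left below 0.095 m and horizontal distance between any of foot1, foot2, foot3, foot4, foot5 and corner_front_right below 0.095 m and horizontal distance between any of foot1, foot2, foot3, foot4, foot5 and corner_back_left below 0.095 m and horizontal distance between any of foot1, foot2, foot3, foot4, foot5 and corner_back_right below 0.095 m), for 0.2 s.
2. the drawer is pushed fully shut (value of joint drawer above 0.204 m), for 0.2 s.
At the end, for the whole second after the job is handed in: The drawer is shut to within 6 mm; all five feet stand upright (within 0.15 rad) and at rest on the drawer floor in one layer, their centres at least 70 mm apart (10 mm clear between bases), and each of the four floor corners has a foot whose centre is within 95 mm of it (all of step 1 and linear speed of each of foot1, foot2, foot3, foot4, foot5 below 0.02 m/s and value of joint drawer above 0.204 m); the robot touches nothing.
It fails at once if the jar is moved by more than 30 mm or tipped (distance of jar from where it was at the start of the episode above 0.03 m or angle between jar's own z axis and vertical above 0.4 rad).
It fails at once if the hammer is moved by more than 30 mm or tipped (distance of hammer from where it was at the start of the episode above 0.03 m).
It fails at once if the tin is moved by more than 30 mm or tipped (distance of tin from where it was at the start of the episode above 0.03 m or angle between tin's own z axis and vertical above 0.4 rad).
It also fails if it takes over 72 s, if anything falls off the work surface, if the arm or the gripper's body presses on something with over 40 N, if the wrist force passes 120 N, or if a joint passes its speed limit or range.

## Working session

There is one attempt and no reset: what is moved stays moved. The work goes in short steps, Python scripts to look and compute and a tool call to move; the robot and the scene stay as the last step left them, time stands still between calls to the robot, and variables do not carry over. Pictures are saved under pics/ and viewed, at most 10 in all, crops included, and the job is handed in when it is done.

Besides the shell and the picture viewer there is one more tool, called in YAML: its name, and indented under it one key for each argument. apply_moves: Moves the arm, as the interface text tells. Its arguments: {"type":"object","properties":{"moves":{"type":"array"},"grip_force":{"type":"number"}},"required":["moves"]}

```bash
ls; mkdir -p pics; python3 - <<'E'
from bench import telemetry, grab_frame, calibration, order, silhouettes, r
import cv2,numpy as np
o=telemetry.get_obs();print(o['clock'],o['tcp_pos'],o['orientation'],o['joints'],r.grip_depth)
a=grab_frame("scene");b=grab_frame("side")
cv2.imwrite("pics/a.png",a);cv2.imwrite("pics/b.png",b)
for c in("scene","side"):
    k=calibration(c);print(c,{x:np.round(v,3).tolist() for x,v in k.items()})
    for t in("foot1","drawer","jar","hammer","tin"):
        print(t,[(round(d["p"],2),np.round(d["extent"]).tolist()) for d in silhouettes(t,c)])
print(calibration("wrist"))
E
```

```text
pics
0.0 [6.74406671e-01 1.22819509e-05 2.30324154e-01] [-2.22054331e+00 -2.22062811e+00  2.14826243e-03] [-0.10811332  0.47779928  0.02231741  1.55645541 -0.01151508  1.10929165
 -0.0831098 ] 0.0187
scene {'fx': 449.068, 'fy': 449.068, 'cx': 318.971, 'cy': 247.121, 'world_from_camera': [[-0.886, 0.392, -0.248, 0.839], [0.464, 0.759, -0.458, 0.473], [0.009, -0.52, -0.854, 0.971], [0.0, 0.0, 0.0, 1.0]]}
foot1 [(0.84, [315.0, 269.0, 23.0, 32.0]), (0.82, [412.0, 274.0, 25.0, 30.0]), (0.72, [317.0, 236.0, 27.0, 34.0]), (0.71, [388.0, 218.0, 24.0, 31.0]), (0.7, [362.0, 194.0, 24.0, 32.0]), (0.63, [334.0, 254.0, 28.0, 31.0]), (0.58, [300.0, 249.0, 22.0, 33.0])]
drawer [(0.78, [318.0, 237.0, 124.0, 149.0])]
jar [(0.97, [373.0, 330.0, 35.0, 45.0]), (0.37, [321.0, 237.0, 128.0, 144.0])]
hammer [(0.97, [210.0, 178.0, 69.0, 41.0]), (0.58, [315.0, 268.0, 24.0, 30.0])]
tin [(0.95, [312.0, 367.0, 32.0, 44.0]), (0.43, [335.0, 254.0, 27.0, 29.0]), (0.34, [319.0, 234.0, 130.0, 148.0])]
side {'fx': 613.693, 'fy': 613.693, 'cx': 313.562, 'cy': 228.638, 'world_from_camera': [[0.784, -0.316, 0.533, -0.12
[... 311 characters left out ...]
, (0.6, [326.0, 246.0, 24.0, 7.0]), (0.56, [330.0, 224.0, 28.0, 38.0])]
drawer [(0.94, [345.0, 277.0, 185.0, 119.0])]
jar [(0.62, [260.0, 209.0, 29.0, 52.0])]
hammer [(0.67, [506.0, 326.0, 116.0, 73.0])]
tin [(0.64, [306.0, 198.0, 28.0, 38.0])]
{'fx': 371.64829954431775, 'fy': 371.64829954431775, 'cx': 324.58544211497997, 'cy': 244.20553373312282, 'mount': array([[ 6.06391804e-04, -9.46617935e-01, -3.22357127e-01,
         8.40226690e-02],
       [ 9.99999816e-01,  5.65823477e-04,  2.19548553e-04,
         4.89150408e-04],
       [-2.54313674e-05, -3.22357201e-01,  9.46618104e-01,
        -1.43348449e-01],
       [ 0.00000000e+00,  0.00000000e+00,  0.00000000e+00,
         1.00000000e+00]])}
```

View pics/a.png

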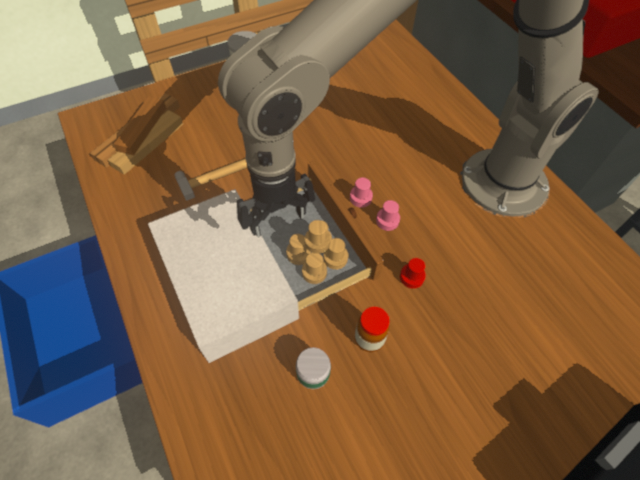

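View pics/b.png

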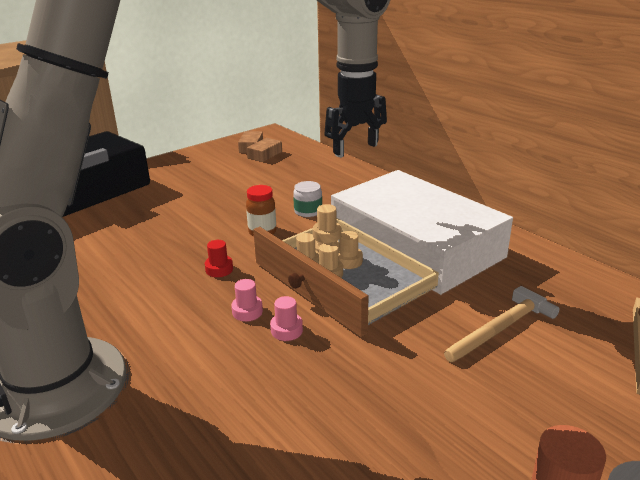

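The scene picture shows the heap at about (317,255): the top foot is at (317,236), with four below it. The unit top corners are at (150,223), (298,298) and (210,355). The pink and red look-alikes stand outside the drawer.

```bash
cat > h.py <<'E'
from bench import telemetry, grab_frame, calibration, order, silhouettes, r
import cv2,numpy as np
from scipy.spatial.transform import Rotation as R
def ray(c,u,v,o=None):
    k=calibration(c)
    if c=="wrist":
        T=np.eye(4);T[:3,:3]=R.from_rotvec(o['orientation']).as_matrix();T[:3,3]=o['tcp_pos'];M=T@k['mount']
        p=np.array([(u-k['cx'])/k['fx'],(v-k['cy'])/k['fy']]);t=np.hypot(*p)
        d=np.array([*(p*np.sin(t)/max(t,1e-9)),np.cos(t)])
    else:
        M=np.array(k['world_from_camera']);d=np.array([(u-k['cx'])/k['fx'],(v-k['cy'])/k['fy'],1])
    return M[:3,3],M[:3,:3]@d
def atz(c,u,v,z,o=None):
    p,d=ray(c,u,v,o);return (p+d*(z-p[2])/d[2])[:2]
def proj(c,P,o=None):
    k=calibration(c);P=np.atleast_2d(P)
    if c=="wrist":
        T=np.eye(4);T[:3,:3]=R.from_rotvec(o['orientation']).as_matrix();T[:3,3]=o['tcp_pos'];M=T@k['mount']
    else: M=np.array(k['world_from_camera'])
    q=(P-M[:3,3])@M[:3,:3]
    if c=="wrist":
        n=np.hypot(q[:,0],q[:,1]);t=np.arctan2(n,q[:,2]);s=(t/n)[:,None]*q[:,:2]
    else: s=q[:,:2]/q[:,2:]
    return s*k['fx']+[k['cx'],k['cy']]
E
python3 - <<'E'
from h import *
o=telemetry.get_obs();w=grab_frame("wrist");cv2.imwrite("pics/w.png",w)
a=cv2.imread("pics/a.png");b=cv2.imread("pics/b.png")
f=lambda i,x,y:cv2.resize(i[y:y+150,x:x+100],(400,600),interpolation=cv2.INTER_CUBIC)
cv2.imwrite("pics/c.png",np.hstack([f(a,280,190),f(b,290,190)]))
for z,c,pts in((.1,"scene",[(150,223),(298,298),(210,355)]),(.1,"side",[(332,196),(400,172),(511,216),(440,258)])):
    for p in pts: print(c,p,atz(c,*p,z).round(3))
for d in silhouettes("foot1","wrist"): print(round(d['p'],2),np.round(d['extent']))
E
```

```text
scene (150, 223) [ 0.907 -0.233]
scene (298, 298) [0.685 0.098]
scene (210, 355) [0.894 0.129]
side (332, 196) [0.687 0.092]
side (400, 172) [0.902 0.086]
side (511, 216) [ 0.911 -0.233]
side (440, 258) [ 0.669 -0.25 ]
0.96 [68. 96. 68. 52.]
0.92 [269. 258.  64.  74.]
0.91 [186. 204.  67.  58.]
0.83 [ 93. 316.  54.  58.]
0.78 [ 64. 243.  58.  58.]
0.76 [255. 192.  65.  67.]
0.62 [206. 254.  80.  88.]
```

View pics/c.png

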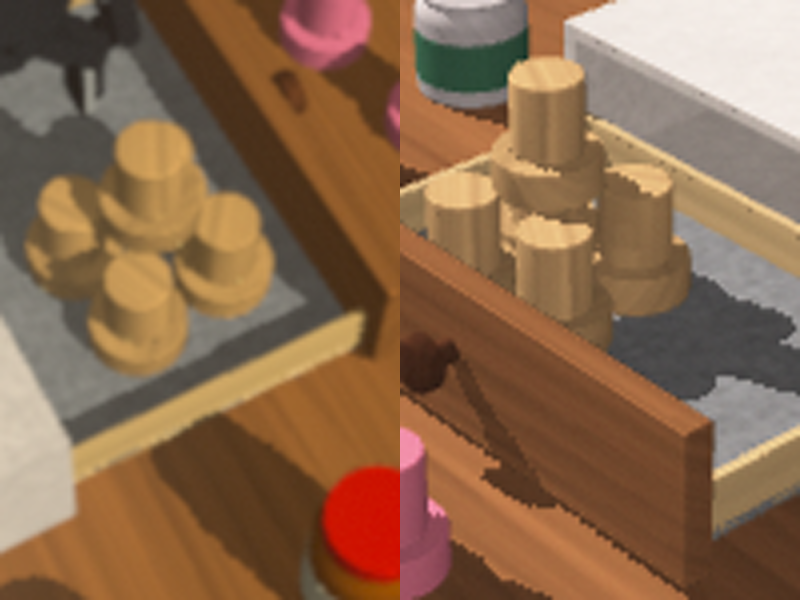

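View pics/w.png

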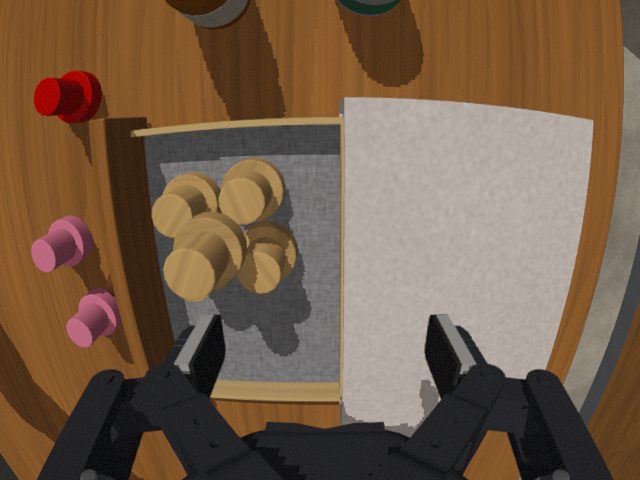

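The crops show the stem tops of the three visible floor feet and of the top foot. The fourth floor foot is hidden under the top one. In the wrist view the front panel is at columns 110-150, the unit's front edge at column 341, and the stem tops at (172,215), (238,199), (267,272) and, for the top foot, (190,272).

```bash
python3 - <<'E'
from h import *
o=telemetry.get_obs()
P=lambda c,u,v,z:print(c,(u,v),z,atz(c,u,v,z,o).round(3))
for p in[(172,215),(238,199),(267,272)]:P("wrist",*p,.082)
for p in[(314,260),(337,245.5),(297.5,241)]:P("scene",*p,.082)
for p in[(305.5,237.5),(328,248),(351,235)]:P("side",*p,.082)
P("wrist",190,272,.148);P("scene",318,227,.148);P("side",326.8,208.8,.148)
print("unit front");[P("wrist",*p,.1) for p in[(343,97),(341,200),(341,400)]]
print("walls");[P("wrist",*p,.044) for p in[(135,137),(338,118),(205,400),(338,401)]]
print("panel top");[P("wrist",*p,.091) for p in[(107,120),(145,119)]];P("side",255,231,.091);P("side",367,299,.091);P("side",362,303,.091)
print("scene corner");P("scene",373,272,.091);P("side",296,281,.052)
print("others");P("wrist",213,26,0);P("side",260,228,0);P("side",307,212,0);P("scene",372,345,0)
E
```

```text
wrist (172, 215) 0.082 [0.544 0.011]
wrist (238, 199) 0.082 [0.605 0.023]
wrist (267, 272) 0.082 [ 0.626 -0.041]
scene (314, 260) 0.082 [0.607 0.022]
scene (337, 245.5) 0.082 [0.542 0.012]
scene (297.5, 241) 0.082 [ 0.618 -0.041]
side (305.5, 237.5) 0.082 [0.542 0.005]
side (328, 248) 0.082 [ 0.55  -0.059]
side (351, 235) 0.082 [ 0.621 -0.049]
wrist (190, 272) 0.148 [ 0.582 -0.014]
scene (318, 227) 0.148 [ 0.578 -0.015]
side (326.8, 208.8) 0.148 [ 0.578 -0.023]
unit front
wrist (343, 97) 0.1 [0.689 0.103]
wrist (341, 200) 0.1 [0.688 0.026]
wrist (341, 400) 0.1 [ 0.692 -0.171]
walls
wrist (135, 137) 0.044 [0.494 0.08 ]
wrist (338, 118) 0.044 [0.687 0.088]
wrist (205, 400) 0.044 [ 0.528 -0.232]
wrist (338, 401) 0.044 [ 0.692 -0.224]
panel top
wrist (107, 120) 0.091 [0.492 0.098]
wrist (145, 119) 0.091 [0.53  0.094]
side (255, 231) 0.091 [0.469 0.084]
side (367, 299) 0.091 [ 0.482 -0.249]
side (362, 303) 0.091 [ 0.467 -0.253]
scene corner
scene (373, 272) 0.091 [0.507 0.114]
side (296, 281) 0.052 [ 0.455 -0.076]
others
wrist (213, 26) 0 [0.562 0.19 ]
side (260, 228) 0 [0.573 0.23 ]
side (307, 212) 0 [0.711 0.222]
scene (372, 345) 0 [0.571 0.235]
```

```bash
cat > ov.py <<'E'
from h import *
import sys
cx,cy,yaw=map(float,sys.argv[1:4]); name=sys.argv[4]
def W(l):
    l=np.array(l,float);c,s=np.cos(yaw),np.sin(yaw)
    return np.c_[cx+c*l[:,0]-s*l[:,1],cy+s*l[:,0]+c*l[:,1],l[:,2]]
def ln(im,c,pts,o,col):
    p=np.array(pts,float);q=np.vstack([p[i]+(p[i+1]-p[i])*t for i in range(len(p)-1) for t in np.linspace(0,1,15)[:,None,None]])if 0 else np.concatenate([np.linspace(p[i],p[i+1],15) for i in range(len(p)-1)])
    cv2.polylines(im,[np.round(proj(c,W(q),o)).astype(int)],False,col,1)
def rect(x0,x1,y0,y1,z):return[(x0,y0,z),(x1,y0,z),(x1,y1,z),(x0,y1,z),(x0,y0,z)]
o=telemetry.get_obs();out=[]
for c,f,(x,y,w,h) in(("scene","a",(200,170,200,200)),("side","b",(230,160,300,200)),("wrist","w",(60,60,400,400))):
    im=cv2.imread(f"pics/{f}.png")
    for z,col in((.016,(255,0,0)),):ln(im,c,rect(-.1,.1,-.15,.15,z),o,col)
    ln(im,c,rect(-.1,.106,-.156,.156,.044),o,(0,255,0))
    ln(im,c,rect(-.118,-.1,-.17,.17,.091),o,(0,0,255))
    ln(im,c,rect(.1,.32,-.17,.17,.1),o,(255,0,255))
    out.append(cv2.resize(im[y:y+h,x:x+w],None,fx=400/w,fy=400/w))
a,b,w=out
L=np.vstack([a,b])[:600];L=np.vstack([L,np.zeros((600-len(L),400,3),np.uint8)])
w=np.vstack([w,np.zeros((200,400,3),np.uint8)])
cv2.imwrite(name,np.hstack([L,w]))
E
python3 ov.py .593 -.072 .03 pics/d.png
```

```text
(no output)
```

View pics/d.png

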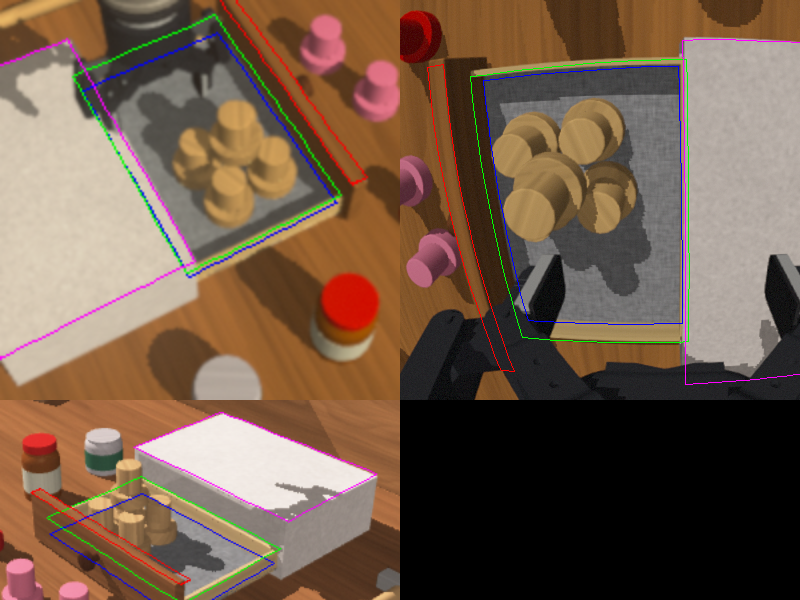

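The overlay fits to within a few mm, so the drawer floor centre is about (0.593, -0.072) with yaw 0.03. The top foot is at about (0.580, -0.016). Next I move over it and turn the gripper so it closes along y.

apply_moves:
  moves:
    - [0,0,0,-0.005,-0.031,0,1]
    - [0,0,0,-0.005,-0.032,0,1]
    - [0,0,0,-0.006,-0.031,0,1]
    - [0,0,1,0,0,0,1]
    - [0,0,1,0,0,0,1]
    - [0,0,1,0,0,0,1]
    - [0,0,1,0,0,0,1]
    - [0,0,1,0,0,0,1]
  grip_force: 30

```text
clock: 1.37
tcp_pos: [0.581, -0.016, 0.2315]
orientation: [2.725, 1.564, 0.001]
contact_force: [-0.5, -0.2, -0.1]
grip_width: 0.0853
gripper_force: 0.0
```

apply_moves:
  moves:
    - [0,0,1,0,0,0,1]
    - [0,0,1,0,0,0,1]
    - [0,0,1,0,0,0,1]
    - [0,0,1,0,0,0,1]
    - [0,0,1,0,0,0,1]
    - [0,0,1,0,0,0,1]
    - [0,0,1,0,0,0,1]
    - [0,0,1,0,0,0,1]

```text
clock: 2.03
tcp_pos: [0.5811, -0.0159, 0.2315]
orientation: [-3.125, -0.32, -0.001]
contact_force: [-0.1, 0.4, -0.8]
grip_width: 0.0858
gripper_force: 0.0
```

apply_moves:
  moves:
    - [0,0,1,0,0,0,1]
    - [0,0,1,0,0,0,1]
    - [0,0,0,0,0,0.02,1]
    - [0,0,0,0,0,0.02,1]
    - [0,0,0,0,0,0,1]
    - [0,0,0,0,0,0,1]
    - [0,0,0,0,0,0,1]
    - [0,0,0,0,0,0,1]

```text
clock: 2.7
tcp_pos: [0.5819, -0.0161, 0.1926]
orientation: [-3.141, 0.0, -0.003]
contact_force: [0.8, -0.2, 0.4]
grip_width: 0.0854
gripper_force: 0.0
```

apply_moves:
  moves:
    - [0,0,0,0,0,0.027,1]
    - [0,0,0,0,0,0.027,1]
    - [0,0,0,0,0,0.026,1]
    - [0,0,0,0,0,0,-0.3]
    - [0,0,0,0,0,0,-0.3]
    - [0,0,0,0,0,0,-0.3]
    - [0,0,0,0,0,0,-0.3]
    - [0,0,0,0,0,0,-0.3]

```text
clock: 3.37
tcp_pos: [0.5827, -0.016, 0.1136]
orientation: [-3.141, 0.0, -0.006]
contact_force: [-0.5, -0.4, 4.6]
grip_width: 0.0395
gripper_force: 30.0
```

apply_moves:
  moves:
    - [0,0,0,0,0,-0.015,-0.4]
    - [0,0,0,0,0,-0.02,-0.4]
    - [0,0,0,0.015,0.032,0,-0.4]
    - [0,0,0,0.015,0.032,0,-0.4]
    - [0,0,0,0.015,0.033,0,-0.4]
    - [0,0,0,0.015,0.032,0,-0.4]
    - [0,0,0,0.015,0.033,0,-0.4]
    - [0,0,0,0,0,0,-0.4]

```text
clock: 4.03
tcp_pos: [0.6573, -0.1878, 0.1479]
orientation: [3.135, -0.013, 0.006]
contact_force: [-0.4, -1.5, -0.8]
grip_width: 0.0391
gripper_force: 30.6
```

apply_moves:
  moves:
    - [0,0,0,0,0,0.025,-0.4]
    - [0,0,0,0,0,0.025,-0.4]
    - [0,0,0,0,0,0.02,-0.4]
    - [0,0,0,0,0,0.015,-0.4]
    - [0,0,0,0,0,0.008,-0.4]
    - [0,0,0,0,0,0,-0.4]
    - [0,0,0,0,0,0,-0.4]
    - [0,0,0,0,0,0,-0.4]

```text
clock: 4.7
tcp_pos: [0.6571, -0.1783, 0.0548]
orientation: [3.141, 0.0, 0.004]
contact_force: [-0.7, -0.3, -1.4]
grip_width: 0.0394
gripper_force: 30.6
```

apply_moves:
  moves:
    - [0,0,0,0,0,0.004,-0.4]
    - [0,0,0,0,0,0.003,-0.4]
    - [0,0,0,0,0,0,-0.4]
    - [0,0,0,0,0,0,0.5]
    - [0,0,0,0,0,0,0.5]
    - [0,0,0,0,0,0,0.5]
    - [0,0,0,0,0,-0.04,0.5]
    - [0,0,0,0,0,-0.04,0.5]

```text
clock: 5.37
tcp_pos: [0.6537, -0.1772, 0.1242]
orientation: [-3.14, -0.0, 0.011]
contact_force: [1.0, -0.1, 0.9]
grip_width: 0.0641
gripper_force: 0.0
```

apply_moves:
  moves:
    - [0,0,0,0,0,-0.03,0.3]
    - [0,0,0,-0.02,0,0,0.3]
    - [0,0,0,-0.03,0,0,0.3]
    - [0,0,0,-0.03,0,0,0.3]
    - [0,0,0,-0.025,0,0,0.3]
    - [0,0,0,0,0,0,0.3]
    - [0,0,0,0,0,0,0.3]
    - [0,0,0,0,0,0,0.3]

```text
clock: 6.03
tcp_pos: [0.552, -0.1778, 0.1567]
orientation: [3.142, 0.001, 0.002]
contact_force: [0.6, -0.3, -0.0]
grip_width: 0.0553
gripper_force: 0.0
```

```bash
python3 - <<'E'
from h import *
o=telemetry.get_obs();w=grab_frame("wrist");s=grab_frame("scene");d=grab_frame("side")
print(o['clock'],o['tcp_pos'],o['grip_width'])
cv2.imwrite("pics/e.png",np.hstack([cv2.resize(w,(400,300)),cv2.resize(s[180:330,230:430],(400,300))]) if 0 else np.vstack([np.hstack([cv2.resize(w,(400,300)),cv2.resize(s[180:330,220:420],(400,300))]),np.hstack([cv2.resize(d[180:345,250:470],(400,300)),cv2.resize(w[100:400,0:400],(400,300))])]))
E
```

```text
6.0333 [ 0.5520279  -0.17778045  0.15667393] 0.05526785856411941
```

View pics/e.png

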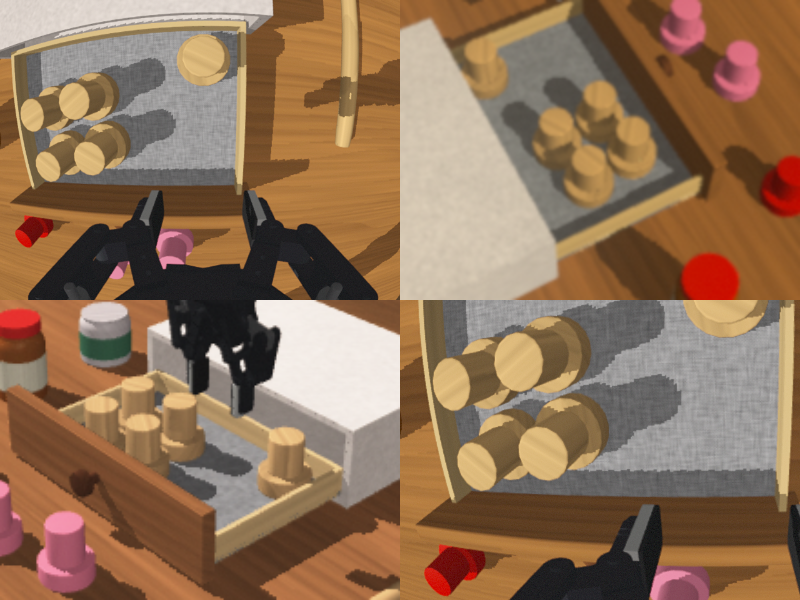

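```bash
python3 - <<'E'
from h import *
o=telemetry.get_obs()
for n,a,b in zip("ABCDE",[(84,265),(51,184),(118,162),(147,255),(324,91)],[(336.5,246),(314,260),(298,242),(320,227.5),(263.5,205)]):
    print(n,atz("wrist",*a,.082,o).round(3),atz("scene",*b,.082).round(3))
E
```

```text
A [0.545 0.001] [0.544 0.013]
B [0.607 0.021] [0.607 0.022]
C [ 0.618 -0.043] [ 0.618 -0.038]
D [ 0.554 -0.056] [ 0.554 -0.05 ]
E [ 0.654 -0.176] [ 0.646 -0.173]
```

Foot E stands at (0.654, -0.176) in the back-right corner. Next is D at (0.554, -0.053), gripped at 30° to clear its neighbours.

apply_moves:
  moves:
    - [0,0,0,0.002,-0.041,0,0.3]
    - [0,0,0,0,-0.041,0,0.3]
    - [0,0,0,0,-0.041,0,0.3]
    - [0,0,1,0,0,0,0.3]
    - [0,0,1,0,0,0,0.3]
    - [0,0,1,0,0,0,0.3]
    - [0,0,1,0,0,0,0.3]
    - [0,0,1,0,0,0,0.3]

```text
clock: 6.85
tcp_pos: [0.5538, -0.0546, 0.1562]
orientation: [3.033, -0.82, 0.001]
contact_force: [0.4, 0.6, 0.0]
grip_width: 0.0556
gripper_force: 0.0
```

apply_moves:
  moves:
    - [0,0,0,0,0,0.015,0.3]
    - [0,0,0,0,0,0.015,0.3]
    - [0,0,0,0,0,0.015,0.3]
    - [0,0,0,0,0,0.01,0.3]
    - [0,0,0,0,0,0,0.3]
    - [0,0,0,0,0,0,0.3]
    - [0,0,0,0,0,0,0.3]
    - [0,0,0,0,0,0,0.3]

```text
clock: 7.52
tcp_pos: [0.5538, -0.0551, 0.1022]
orientation: [-3.034, 0.813, -0.002]
contact_force: [0.1, -0.3, -0.0]
grip_width: 0.0552
gripper_force: 0.0
```

apply_moves:
  moves:
    - [0,0,0,0,0,0.013,0.3]
    - [0,0,0,0,0,0.013,0.3]
    - [0,0,0,0,0,0.013,0.3]
    - [0,0,0,0,0,0.012,0.3]
    - [0,0,0,0,0,0,0.3]
    - [0,0,0,0,0,0,-0.3]
    - [0,0,0,0,0,0,-0.3]
    - [0,0,0,0,0,0,-0.3]

```text
clock: 8.18
tcp_pos: [0.5536, -0.0551, 0.0511]
orientation: [-3.034, 0.813, -0.002]
contact_force: [0.0, -0.5, -1.1]
grip_width: 0.0391
gripper_force: 30.3
```

apply_moves:
  moves:
    - [0,0,0,0,0,-0.02,-0.4]
    - [0,0,0,0.012,0.03,0,-0.4]
    - [0,0,0,0.012,0.03,0,-0.4]
    - [0,0,0,0.012,0.03,0,-0.4]
    - [0,0,0,0.012,0.029,0,-0.4]
    - [0,0,0,0,0,0,-0.4]
    - [0,0,0,0,0,0,-0.4]
    - [0,0,0,0,0,0.01,-0.4]

```text
clock: 8.85
tcp_pos: [0.5369, -0.1808, 0.0616]
orientation: [-3.034, 0.811, -0.005]
contact_force: [0.0, -0.3, -1.0]
grip_width: 0.0393
gripper_force: 31.5
```

apply_moves:
  moves:
    - [0,0,0,0,0,0.006,-0.4]
    - [0,0,0,0,0,0.003,-0.4]
    - [0,0,0,0,0,0,-0.4]
    - [0,0,0,0,0,0,-0.4]
    - [0,0,0,0,0,0,0.3]
    - [0,0,0,0,0,0,0.3]
    - [0,0,0,0,0,0,0.3]
    - [0,0,0,0,0,-0.03,0.3]

```text
clock: 9.52
tcp_pos: [0.5315, -0.1807, 0.0771]
orientation: [3.034, -0.812, -0.014]
contact_force: [0.3, 0.3, 0.1]
grip_width: 0.0552
gripper_force: 0.0
```

apply_moves:
  moves:
    - [0,0,0,0,0,-0.035,0.3]
    - [0,0,0,0,0,-0.01,0.3]
    - [0,0,0,0.001,-0.033,0,0.3]
    - [0,0,0,0.001,-0.033,0,0.3]
    - [0,0,0,0.001,-0.033,0,0.3]
    - [0,0,0,0.001,-0.033,0,0.3]
    - [0,0,0,0.001,-0.033,0,0.3]
    - [0,0,0,0,0,0,0.3]

```text
clock: 10.18
tcp_pos: [0.6252, -0.0327, 0.1258]
orientation: [-3.034, 0.797, -0.002]
contact_force: [-0.5, 2.0, 0.1]
grip_width: 0.0553
gripper_force: 0.0
```

apply_moves:
  moves:
    - [0,0,0,0,0,0.02,0.3]
    - [0,0,0,0,0,0,0.3]
    - [0,0,0,0,0,0,0.3]
    - [0,0,0,0,0,0,0.3]
    - [0,0,0,0,0,0,0.3]
    - [0,0,0,0,0,0,0.3]
    - [0,0,0,0,0,0,0.3]
    - [0,0,0,0,0,0,0.3]

```text
clock: 10.85
tcp_pos: [0.6221, -0.0418, 0.1068]
orientation: [-3.034, 0.813, -0.001]
contact_force: [-0.8, 0.0, 0.2]
grip_width: 0.0553
gripper_force: 0.0
```

apply_moves:
  moves:
    - [0,0,0,-0.002,0.001,0.014,0.3]
    - [0,0,0,0,0,0.014,0.3]
    - [0,0,0,0,0,0.014,0.3]
    - [0,0,0,0,0,0.014,0.3]
    - [0,0,0,0,0,0,0.3]
    - [0,0,0,0,0,0,-0.3]
    - [0,0,0,0,0,0,-0.3]
    - [0,0,0,0,0,0,-0.3]

```text
clock: 11.52
tcp_pos: [0.6202, -0.0416, 0.0509]
orientation: [-3.034, 0.813, -0.002]
contact_force: [0.8, 0.5, -0.7]
grip_width: 0.0394
gripper_force: 30.3
```

apply_moves:
  moves:
    - [0,0,0,0,0,-0.015,-0.4]
    - [0,0,0,-0.002,0.013,0,-0.4]
    - [0,0,0,-0.002,0.014,0,-0.4]
    - [0,0,0,-0.001,0.014,0,-0.4]
    - [0,0,0,0,0,0,-0.4]
    - [0,0,0,0,0,0.008,-0.4]
    - [0,0,0,0,0,0.005,-0.4]
    - [0,0,0,0,0,0.002,-0.4]

```text
clock: 12.18
tcp_pos: [0.5951, -0.0743, 0.05]
orientation: [-3.034, 0.813, 0.0]
contact_force: [-2.9, 0.5, 18.0]
grip_width: 0.0392
gripper_force: 32.4
```

apply_moves:
  moves:
    - [0,0,0,0,0,0,-0.4]
    - [0,0,0,0,0,0,-0.4]
    - [0,0,0,0,0,0,0.3]
    - [0,0,0,0,0,0,0.3]
    - [0,0,0,0,0,0,0.3]
    - [0,0,0,0,0,-0.03,0.3]
    - [0,0,0,0,0,-0.03,0.3]
    - [0,0,0,0,0,-0.02,0.3]

```text
clock: 12.85
tcp_pos: [0.5954, -0.0746, 0.1322]
orientation: [-3.034, 0.813, -0.002]
contact_force: [1.5, -0.2, 0.3]
grip_width: 0.0552
gripper_force: 0.0
```

apply_moves:
  moves:
    - [0,0,-1,0,0,0,0.3]
    - [0,0,-1,0,0,0,0.3]
    - [0,0,-1,0,0,0,0.3]
    - [0,0,-1,0,0,0,0.3]
    - [0,0,-1,0,0,0,0.3]
    - [0,0,0,0,-0.032,0,0.3]
    - [0,0,0,0,-0.032,0,0.3]
    - [0,0,0,0,-0.032,0,0.3]

```text
clock: 13.52
tcp_pos: [0.5947, 0.022, 0.1302]
orientation: [-3.141, 0.003, 0.0]
contact_force: [0.4, 0.7, -0.2]
grip_width: 0.0553
gripper_force: 0.0
```

apply_moves:
  moves:
    - [0,0,0,0.012,0,0,0.3]
    - [0,0,0,0,0,0,0.3]
    - [0,0,0,0,0,0,0.3]
    - [0,0,0,0,0,0,0.3]
    - [0,0,0,0,0,0,0.3]
    - [0,0,0,0,0,0,0.3]
    - [0,0,0,0,0,0,0.3]
    - [0,0,0,0,0,0,0.3]

```text
clock: 14.18
tcp_pos: [0.6067, 0.021, 0.1304]
orientation: [3.142, -0.001, 0.0]
contact_force: [0.5, -0.2, -0.2]
grip_width: 0.0555
gripper_force: 0.0
```

apply_moves:
  moves:
    - [0,0,0,0,0,0.02,0.3]
    - [0,0,0,0,0,0.02,0.3]
    - [0,0,0,0,0,0.02,0.3]
    - [0,0,0,0,0,0.018,0.3]
    - [0,0,0,0,0,0,0.3]
    - [0,0,0,0,0,0,-0.3]
    - [0,0,0,0,0,0,-0.3]
    - [0,0,0,0,0,0,-0.3]

```text
clock: 14.85
tcp_pos: [0.6078, 0.0214, 0.0536]
orientation: [-3.141, 0.0, -0.003]
contact_force: [0.2, 0.7, -0.9]
grip_width: 0.0392
gripper_force: 30.2
```

apply_moves:
  moves:
    - [0,0,0,0,0,0,-0.4]
    - [0,0,0,0,0,-0.015,-0.4]
    - [0,0,0,0.015,-0.005,0,-0.4]
    - [0,0,0,0.015,-0.005,0,-0.4]
    - [0,0,0,0.015,-0.005,0,-0.4]
    - [0,0,0,0,0,0,-0.4]
    - [0,0,0,0,0,0.009,-0.4]
    - [0,0,0,0,0,0.005,-0.4]

```text
clock: 15.52
tcp_pos: [0.6508, 0.036, 0.0526]
orientation: [3.141, -0.0, -0.002]
contact_force: [-2.0, 0.1, 14.7]
grip_width: 0.039
gripper_force: 32.7
```

Release, lift, and go to A at (0.544, 0.010).

apply_moves:
  moves:
    - [0,0,0,0,0,0,-0.4]
    - [0,0,0,0,0,0,0.3]
    - [0,0,0,0,0,0,0.3]
    - [0,0,0,0,0,0,0.3]
    - [0,0,0,0,0,-0.03,0.3]
    - [0,0,0,0,0,-0.03,0.3]
    - [0,0,0,0,0,-0.02,0.3]
    - [0,0,0,0,0,0,0.3]

```text
clock: 16.18
tcp_pos: [0.6548, 0.0363, 0.1383]
orientation: [-3.14, 0.001, -0.012]
contact_force: [0.9, 0.0, -0.3]
grip_width: 0.0553
gripper_force: 0.0
```

apply_moves:
  moves:
    - [0,0,0,-0.027,0.007,0,0.4]
    - [0,0,0,-0.027,0.007,0,0.4]
    - [0,0,0,-0.027,0.007,0,0.4]
    - [0,0,0,-0.026,0.006,0,0.4]
    - [0,0,0,0,0,0,0.4]
    - [0,0,0,0,0,0,0.4]
    - [0,0,0,0,0,0,0.4]
    - [0,0,0,0,0,0,0.4]

```text
clock: 16.85
tcp_pos: [0.5459, 0.0099, 0.1334]
orientation: [-3.141, -0.001, -0.002]
contact_force: [-0.4, -0.0, 0.4]
grip_width: 0.0598
gripper_force: 0.0
```

apply_moves:
  moves:
    - [0,0,0,0,0,0.02,0.4]
    - [0,0,0,0,0,0.02,0.4]
    - [0,0,0,0,0,0.02,0.4]
    - [0,0,0,0,0,0.018,0.4]
    - [0,0,0,0,0,0,0.4]
    - [0,0,0,0,0,0,-0.3]
    - [0,0,0,0,0,0,-0.3]
    - [0,0,0,0,0,0,-0.3]

```text
clock: 17.52
tcp_pos: [0.546, 0.0096, 0.0564]
orientation: [-3.141, 0.0, -0.003]
contact_force: [0.5, -0.0, -0.3]
grip_width: 0.0391
gripper_force: 30.2
```

apply_moves:
  moves:
    - [0,0,0,0,0,-0.012,-0.4]
    - [0,0,0,-0.008,-0.012,0,-0.4]
    - [0,0,0,-0.008,-0.012,0,-0.4]
    - [0,0,0,0,0,0,-0.4]
    - [0,0,0,0,0,0.008,-0.4]
    - [0,0,0,0,0,0.004,-0.4]
    - [0,0,0,0,0,0,-0.4]
    - [0,0,0,0,0,0,-0.4]

```text
clock: 18.18
tcp_pos: [0.5296, 0.0335, 0.0554]
orientation: [-3.141, 0.001, -0.002]
contact_force: [-0.2, 2.1, 3.4]
grip_width: 0.0388
gripper_force: 31.3
```

apply_moves:
  moves:
    - [0,0,0,0,0,0,0.4]
    - [0,0,0,0,0,0,0.4]
    - [0,0,0,0,0,0,0.4]
    - [0,0,0,0,0,-0.03,0.4]
    - [0,0,0,0,0,-0.03,0.4]
    - [0,0,0,0,0,-0.03,0.4]
    - [0,0,0,0,0,-0.02,0.4]
    - [0,0,0,0,0,0,0.4]

```text
clock: 18.85
tcp_pos: [0.5315, 0.0334, 0.1694]
orientation: [-3.14, 0.001, -0.011]
contact_force: [0.5, -0.6, -0.9]
grip_width: 0.0599
gripper_force: 0.0
```

apply_moves:
  moves:
    - [0,0,0,-0.015,0.018,0,1]
    - [0,0,0,-0.015,0.018,0,1]
    - [0,0,0,-0.015,0.018,0,1]
    - [0,0,0,-0.015,0.018,0,1]
    - [0,0,0,-0.015,0.018,0,1]
    - [0,0,0,-0.01,0.018,0,1]
    - [0,0,0,0,0,0,1]
    - [0,0,0,0,0,0,1]

```text
clock: 19.52
tcp_pos: [0.4429, -0.0755, 0.1648]
orientation: [3.142, -0.004, -0.001]
contact_force: [0.1, -1.2, -0.1]
grip_width: 0.0855
gripper_force: 0.0
```

```bash
python3 - <<'E'
from h import *
o=telemetry.get_obs();w=grab_frame("wrist");s=grab_frame("scene");d=grab_frame("side")
print(o['clock'],o['tcp_pos'],o['grip_width'],o['joints'].round(2))
cv2.imwrite("pics/f.png",np.vstack([np.hstack([cv2.resize(w,(400,300)),cv2.resize(s[180:330,220:420],(400,300))]),np.hstack([cv2.resize(d[180:345,250:470],(400,300)),np.zeros((300,400,3),np.uint8)])]))
E
```

```text
19.5167 [ 0.44293086 -0.07550711  0.16477334] 0.08551397251893257 [-0.25  0.19  0.31  2.16 -0.08  0.8  -1.46]
```

View pics/f.png

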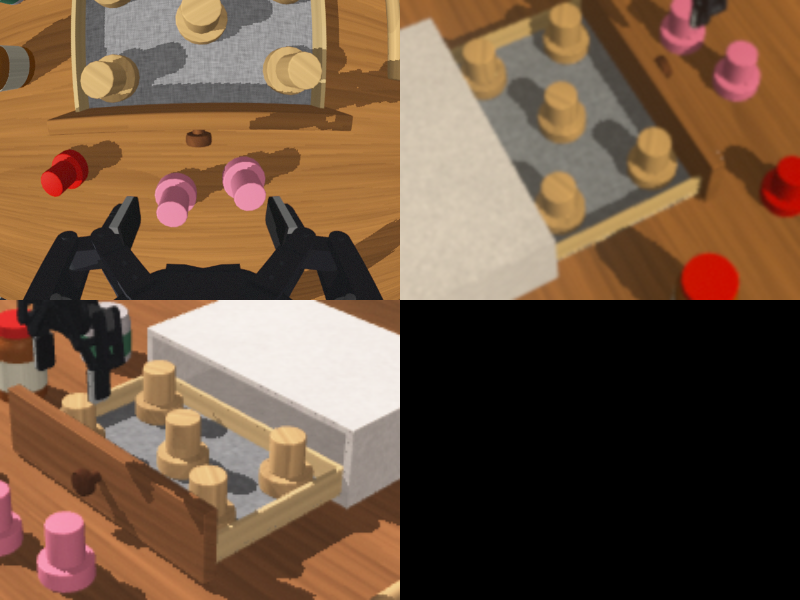

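All five feet now stand spread out. The pink look-alikes stand near the front, so I check their clearance before going down to push.

```bash
python3 - <<'E'
from h import *
o=telemetry.get_obs()
P=lambda c,u,v,z:print(c,(u,v),z,atz(c,u,v,z,o).round(3))
P("wrist",277,339,.066);P("wrist",400,314,.066);P("wrist",104,288,.066)
P("side",246,286,.066);P("side",286,304,.066)
P("wrist",318,222,.052);P("scene",362,185,.066);P("scene",390,208,.066)
# panel top front edge
for p in((84,193),(320,200),(560,208)):P("wrist",*p,.01)
E
```

```text
wrist (277, 339) 0.066 [ 0.367 -0.036]
wrist (400, 314) 0.066 [ 0.39 -0.13]
wrist (104, 288) 0.066 [0.407 0.109]
side (246, 286) 0.066 [ 0.361 -0.045]
side (286, 304) 0.066 [ 0.384 -0.141]
wrist (318, 222) 0.052 [ 0.457 -0.068]
scene (362, 185) 0.066 [ 0.391 -0.127]
scene (390, 208) 0.066 [ 0.366 -0.031]
wrist (84, 193) 0.01 [0.477 0.155]
wrist (320, 200) 0.01 [ 0.464 -0.069]
wrist (560, 208) 0.01 [ 0.463 -0.296]
```

apply_moves:
  moves:
    - [0,0,0,0,-0.003,0.02,1]
    - [0,0,0,0,0,0.025,1]
    - [0,0,0,0,0,0.025,1]
    - [0,0,0,0,0,0.025,1]
    - [0,0,0,0,0,0.025,1]
    - [0,0,0,0,0,0,1]
    - [0,0,0,0,0,0,1]
    - [0,0,0,0,0,0,1]

```text
clock: 20.33
tcp_pos: [0.4447, -0.0712, 0.046]
orientation: [-3.142, -0.001, -0.001]
contact_force: [-0.1, -0.3, -0.3]
grip_width: 0.0851
gripper_force: 0.0
```

apply_moves:
  moves:
    - [0,0,0,0.002,0,0,1]
    - [0,0,0,0.003,0,0,1]
    - [0,0,0,0.003,0,0,1]
    - [0,0,0,0.003,0,0,1]
    - [0,0,0,0.003,0,0,1]
    - [0,0,0,0.003,0,0,1]
    - [0,0,0,0.003,0,0,1]
    - [0,0,0,0.003,0,0,1]

```text
clock: 21.0
tcp_pos: [0.4662, -0.0714, 0.0451]
orientation: [-3.141, -0.001, 0.003]
contact_force: [-3.5, 0.2, 1.9]
grip_width: 0.0858
gripper_force: 1.4
```

apply_moves:
  moves:
    - [0,0,0,0.004,0,0,1]
    - [0,0,0,0.005,0,0,1]
    - [0,0,0,0.006,0,0,1]
    - [0,0,0,0.006,0,0,1]
    - [0,0,0,0.006,0,0,1]
    - [0,0,0,0.006,0,0,1]
    - [0,0,0,0.006,0,0,1]
    - [0,0,0,0.006,0,0,1]

```text
clock: 21.67
tcp_pos: [0.5124, -0.0712, 0.0451]
orientation: [-3.141, -0.001, 0.001]
contact_force: [-3.6, 2.3, -0.7]
grip_width: 0.0861
gripper_force: 1.5
```

apply_moves:
  moves:
    - [0,0,0,0.006,-0.001,0,1]
    - [0,0,0,0.006,0,0,1]
    - [0,0,0,0.006,0,0,1]
    - [0,0,0,0.006,0,0,1]
    - [0,0,0,0.006,-0.001,0,1]
    - [0,0,0,0.006,0,0,1]
    - [0,0,0,0.006,0,0,1]
    - [0,0,0,0.006,0,0,1]

```text
clock: 22.33
tcp_pos: [0.5605, -0.0698, 0.0453]
orientation: [3.141, -0.0, 0.0]
contact_force: [-4.4, -1.7, -1.2]
grip_width: 0.0853
gripper_force: 1.5
```

apply_moves:
  moves:
    - [0,0,0,0.006,-0.001,0,1]
    - [0,0,0,0.006,0,0,1]
    - [0,0,0,0.006,0,0,1]
    - [0,0,0,0.006,0,0,1]
    - [0,0,0,0.006,-0.001,0,1]
    - [0,0,0,0.006,0,0,1]
    - [0,0,0,0.006,0,0,1]
    - [0,0,0,0.006,0,0,1]

```text
clock: 23.0
tcp_pos: [0.6085, -0.0672, 0.0453]
orientation: [-3.141, -0.0, -0.0]
contact_force: [-2.6, -0.9, 0.2]
grip_width: 0.0852
gripper_force: 1.5
```

apply_moves:
  moves:
    - [0,0,0,0.006,0,0,1]
    - [0,0,0,0.006,0,0,1]
    - [0,0,0,0.006,0,0,1]
    - [0,0,0,0.006,0,0,1]
    - [0,0,0,0.005,0,0,1]
    - [0,0,0,0.004,0,0,1]
    - [0,0,0,0.004,0,0,1]
    - [0,0,0,0.003,0,0,1]

```text
clock: 23.67
tcp_pos: [0.6484, -0.0669, 0.0453]
orientation: [-3.141, -0.001, -0.0]
contact_force: [-2.2, 1.2, 0.9]
grip_width: 0.0856
gripper_force: 1.4
```

Look while there is still room, to check that the feet clear the opening.

apply_moves:
  moves:
    - [0,0,0,0.003,0,0,1]
    - [0,0,0,0.003,0,0,1]
    - [0,0,0,0.003,0,0,1]
    - [0,0,0,0.003,0,0,1]
    - [0,0,0,0.003,0,0,1]
    - [0,0,0,0.002,0,0,1]
    - [0,0,0,0.002,0,0,1]
    - [0,0,0,0.002,0,0,1]

```text
clock: 24.33
tcp_pos: [0.6611, -0.0673, 0.0448]
orientation: [-3.14, -0.003, 0.026]
contact_force: [-32.8, 2.8, 26.4]
grip_width: 0.0853
gripper_force: 16.9
```

apply_moves:
  moves:
    - [0,0,0,-0.009,0,0,1]
    - [0,0,0,-0.01,0,0,1]
    - [0,0,0,-0.02,0,0,1]
    - [0,0,0,-0.02,0,0,1]
    - [0,0,0,-0.02,0,0,1]
    - [0,0,0,-0.02,0,0,1]
    - [0,0,0,0,0,0,1]
    - [0,0,0,0,0,0,1]

```text
clock: 25.0
tcp_pos: [0.5704, -0.0684, 0.0458]
orientation: [3.141, -0.002, 0.003]
contact_force: [-0.5, -0.2, 1.2]
grip_width: 0.0857
gripper_force: 0.0
```

```bash
python3 - <<'E'
from h import *
o=telemetry.get_obs();w=grab_frame("wrist");s=grab_frame("scene");d=grab_frame("side")
print(o['clock'],o['tcp_pos'],o['contact_force'])
cv2.imwrite("pics/g.png",np.vstack([np.hstack([cv2.resize(w,(400,300)),cv2.resize(s[180:330,220:420],(400,300))]),np.hstack([cv2.resize(d[150:315,290:510],(400,300)),cv2.resize(w[0:240,160:480],(400,300))])]))
E
```

```text
25.0 [ 0.57036697 -0.06837486  0.04582914] [-0.50389859 -0.21962676  1.1546679 ]
```

View pics/g.png

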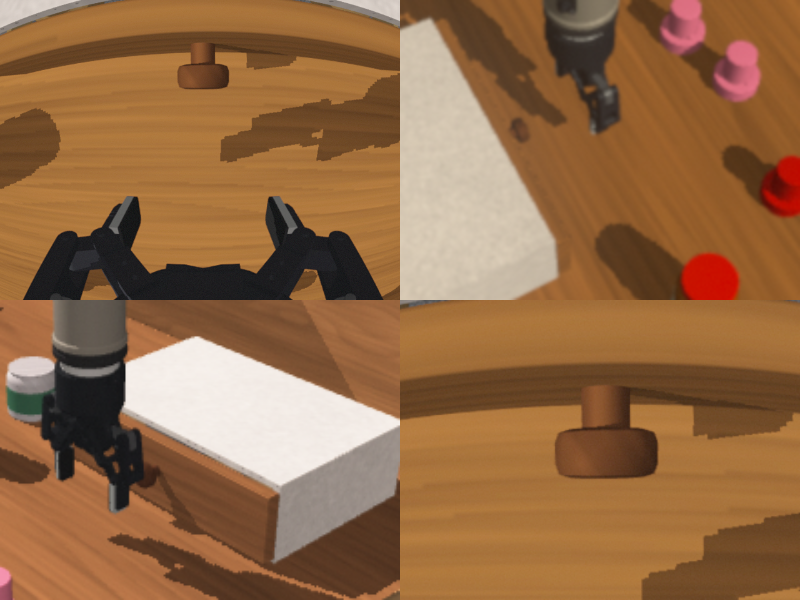

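```bash
python3 - <<'E'
from h import *
a=atz("scene",351.5,212.5,.052);b=atz("scene",279.5,245,.052);print(a,b,np.linalg.norm(b-a))
d=grab_frame("side");s=grab_frame("scene")
print(atz("side",437.4,260,.091),atz("side",444.6,252.9,.1))
# expected projected side pixels of panel outer right top corner for joint values
for q in(.18,.195,.204,.21):
    for x0 in(.468,.475): 
        print(q,x0,proj("side",[[x0+.17*.03+q,-.072-.17-.0035+.03*q,.091]]).round(1))
cv2.imwrite("pics/h.png",np.hstack([cv2.resize(d[235:310,410:460],(400,600),interpolation=cv2.INTER_CUBIC),cv2.resize(d[200:275,345:395],(400,600),interpolation=cv2.INTER_CUBIC)]))
E
```

```text
[ 0.45277795 -0.07173484] [ 0.65419402 -0.06770486] 0.20145639205120025
[ 0.67124298 -0.2421429 ] [ 0.68975729 -0.24302572]
0.18 0.468 [[430.1 262.8]]
0.18 0.475 [[432.6 261.6]]
0.195 0.468 [[435.3 260. ]]
0.195 0.475 [[437.8 258.8]]
0.204 0.468 [[438.4 258.4]]
0.204 0.475 [[440.8 257.1]]
0.21 0.468 [[440.4 257.3]]
0.21 0.475 [[442.8 256. ]]
```

View pics/h.png

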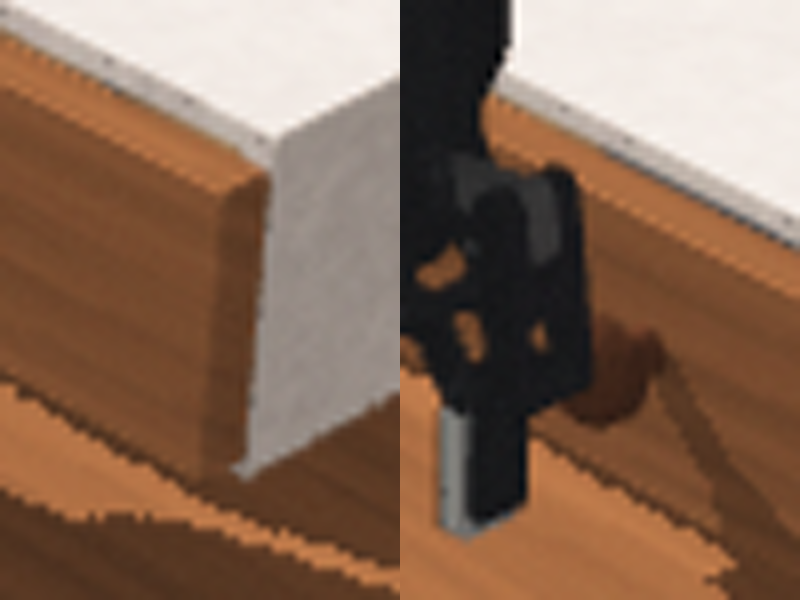

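The drawer looks flush, but I confirm with a second push, 8 mm higher so the gripper body cannot touch the unit.

apply_moves:
  moves:
    - [0,0,0,0.015,0,-0.008,1]
    - [0,0,0,0.02,0,0,1]
    - [0,0,0,0.02,0,0,1]
    - [0,0,0,0.015,0,0,1]
    - [0,0,0,0.01,0,0,1]
    - [0,0,0,0.004,0,0,1]
    - [0,0,0,0.002,0,0,1]
    - [0,0,0,0.001,0,0,1]

```text
clock: 25.92
tcp_pos: [0.6567, -0.0676, 0.053]
orientation: [3.141, -0.0, -0.001]
contact_force: [0.2, -0.1, 0.3]
grip_width: 0.0852
gripper_force: 0.0
```

apply_moves:
  moves:
    - [0,0,0,0.001,0,0,1]
    - [0,0,0,0.001,0,0,1]
    - [0,0,0,0.001,0,0,1]
    - [0,0,0,0.001,0,0,1]
    - [0,0,0,0,0,0,1]
    - [0,0,0,0,0,0,1]
    - [0,0,0,0,0,0,1]
    - [0,0,0,0,0,0,1]

```text
clock: 26.58
tcp_pos: [0.6608, -0.0675, 0.0533]
orientation: [-3.142, 0.0, 0.0]
contact_force: [-0.1, 0.3, -0.3]
grip_width: 0.0857
gripper_force: 0.0
```

apply_moves:
  moves:
    - [0,0,0,0.001,0,0,1]
    - [0,0,0,0.001,0,0,1]
    - [0,0,0,0.001,0,0,1]
    - [0,0,0,0,0,0,1]
    - [0,0,0,0,0,0,1]
    - [0,0,0,0,0,0,1]
    - [0,0,0,0,0,0,1]
    - [0,0,0,0,0,0,1]

```text
clock: 27.25
tcp_pos: [0.6613, -0.0674, 0.0529]
orientation: [-3.141, -0.001, 0.008]
contact_force: [-7.8, -0.3, 5.8]
grip_width: 0.0855
gripper_force: 4.1
```

apply_moves:
  moves:
    - [0,0,0,-0.004,0,0,1]
    - [0,0,0,-0.02,0,0,1]
    - [0,0,0,-0.03,0,0,1]
    - [0,0,0,-0.03,0,0,1]
    - [0,0,0,0,0,0,1]
    - [0,0,0,0,0,0,1]
    - [0,0,0,0,0,0,1]
    - [0,0,0,0,0,0,1]

```text
clock: 27.92
tcp_pos: [0.5815, -0.0674, 0.0537]
orientation: [3.142, 0.0, 0.003]
contact_force: [0.0, 0.4, 1.0]
grip_width: 0.085
gripper_force: 0.0
```

```bash
python3 -c "
from bench import order
print(order.hand_in())"
```

```text
the job is handed in; nothing more can be done
None
```

I spread the five feet upright, one by each corner and one in the middle, pushed the drawer against its stop and handed the job in at about 28 s; no result came back, and the feet were last seen before the drawer was shut.

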